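# Draw the blue enclosure's door tight with its T-handle latch

## Task

The blue enclosure on the packing bench is ready to ship, but its door only rests on its gasket. Turn its T-handle clockwise, seen from above, all the way to its stop so that the door is drawn tight, then let go. Leave the grey enclosure's handle as it is: that box is still to be filled.

Things in the scene. Friction and masses are not known exactly. Their poses are not given: they have to be found in the camera images.
- blue_handle (a point): Centre of the black T-handle's bar on the blue enclosure: 80 mm long, 14 thick, 20 tall, level within 2 degrees, 42 mm (underside 32) above the door's face on a 12 mm stem; a boss 30 mm wide, 12 high at the stem's foot. Axes: y along the bar, x across its 14 mm, z up the stem, its turning axis. From loose to tight it sinks 7 mm, evenly with the turn, and moves under 1 mm sideways.
- blue_latch (a joint): Turn of the blue enclosure's T-handle in rad, growing clockwise seen from above. 0: fully loose, bar parallel to the door's free edge. 1.57: hard stop, door tight, bar pointing from the free edge to the hinge, over the small white mark. It begins between 0.1 and 0.45, takes 0.3 to 0.4 N m to turn and stays where it is left.
- blue_door (a joint): Draw-down of the blue door in rad about its hinge: 0 resting on the gasket, 0.035 tight; always 0.0223 times the latch's turn. The enclosure is a fixed steel box on its back, door up, 240 by 200 mm in plan, top 135 mm high at the hinge (far side), 143 at the free edge (side nearer the robot) when loose; handle 35 mm in from the middle of that edge, nothing else on the door.
- grey_handle_end (a point): A point on the bar of the grey enclosure's T-handle, 36 mm from its stem. That enclosure and its handle are the same as the blue ones but with box and door grey; it stands to the left or right of the blue one. Its handle must stay as it is.

How it is judged:
By the outcome, as a careful person would: the job done as asked, in the order asked, and still so for the second after the job is handed in, with the robot touching nothing.
It also fails if it takes over 32 s, if anything falls off the work surface, if the arm or the gripper's body presses on something with over 40 N, if the wrist force passes 120 N, or if a joint passes its speed limit or range.

## Robot

A 6-joint arm with a two-finger parallel gripper is mounted at the origin on the work surface. World frame = base frame: x ahead of the robot, y to its left, z up, the work surface at z = 0. Lengths are in mm, angles in rad, forces in N, time in s.
With the tool pointing down it reaches from about 200 to 875 mm from the base axis. Payload 3.4 kg.
Tool frame: the origin (TCP) lies at the very end of the fingers, on their centre line; the grasp point (between the pads) lies bot.grip_point_offset behind it (bot.grip_point_offset is the distance from the TCP to the grasp point, in mm); z points along the fingers, y is the direction in which the jaws open and shut (so a half turn about z gives the same grasp; the last joint's range is limited). The gripper opens to 94 mm and grips with 3 to 60 N. Pads are 16 mm wide; open, the fingers measure 119 mm over their backs; the gripper's body (75 mm by 177 mm) begins 78 mm behind the grasp point.
Start: joints at [-1.283, 0.276, 1.505, -0, 1.361, -0.121], TCP at [228.571, -527.656, 205.493] pointing down, gripper open.
Joint ranges: [-2.89, 2.89], [-0.75, 2.08], [0.22, 2.7], [-1.18, 4.32], [0.11, 2.71], [-2.7, 2.7]. Speed limits (rad/s): [2.57, 2.57, 3.14, 3.14, 3.14, 3.14].

## Interface

Orientations are given as [roll, pitch, yaw] about the fixed x, y, z axes, in that order (R = Rz(yaw) Ry(pitch) Rx(roll)).
In Python, from cell import bot, viewer gives the robot as it stands. The module is installed in compiled form; this text tells all that it offers.
- The arm moves only by the tool apply_moves, never from a script. Its argument "steps" is a list of rows, each a list of 3 entries, a list of its own where there are three numbers: the shift along the tool's x, y, z in mm, then the turn about the tool's z in degrees, then the finger opening in mm, from 0 to 94. In form: [[[dx, dy, dz], spin, grip], ...]. A call has 1 to 5 rows; each row shifts and turns the pose as measured when the row begins, along the tool's axes as they then stand; what a row does not reach is not made up. A row lasts 1/8 s, in which the tool goes at most 62.5 mm and 10.7 degrees, less where a joint would pass 70% of its speed; a pose out of reach is approached as far as the arm can. A call is refused whole if a number of a shift passes 62.5 or a number of a turn 10.7, either way. A call with a gripper value outside its range is refused whole. The fingers move at their own pace and stop on an object; "newtons" is the grip in N (left out, the last holds). Time passes only in rows, so rows that do not move let the fingers close. It gives the time, the measured TCP pose, the force and the opening at its end, in the units of the state.
- bot.state(): the state, without advancing time (a new reading comes with each control period).
- viewer.read_camera(name): name is "scene" or "top" or "wrist"; returns a dict with "color" (384x512x3 uint8, blue, green, red), "intrinsics" (3x3 intrinsics, pixels), "xyz" and "rotation" of the camera in the world. Camera axes: x right, y down, z forward; pixel columns grow to the right and rows downward; lengths in mm; the calibration is good to about 2 mm. A picture is of the moment at which its call begins. There is no depth.
- bot.close_job(): hands the job in, once; it reports no verdict.
The state is a dict: "t": time; "qpos": joint angles; "qd": joint speeds; "tau": joint torques, N m; "ee_pos": TCP position; "eef_rot": TCP orientation; "force": force on the tool from outside, world axes, zero at the start; "torque": the same for the moment, N m; "opening": finger opening in mm.
Only numpy, scipy, OpenCV 4.12 (cv2) and the standard library are available. Lean on these libraries where they do the work, as an engineer would, in place of code of your own. Each camera call takes 0.05 s, during which the arm holds its last target. There are 200 camera calls.

## Working session

There is one attempt and no reset: what is moved stays moved. The work goes in short steps, Python scripts to look and compute and a tool call to move; the robot and the scene stay as the last step left them, time stands still between calls to the robot, and variables do not carry over. Pictures are saved under pics/ and viewed, about 8 in all and at most 12, crops included, and the job is handed in when it is done.

Besides the shell and the picture viewer there is one more tool, called after ">>>" by a JSON object that holds its "api" and its "payload", one argument or row to a line. apply_moves: Moves the arm, as the interface text tells. Its arguments: {"type":"object","properties":{"steps":{"type":"array"},"newtons":{"type":"number"}},"required":["steps"]}

```bash
mkdir -p pics
cat > h.py <<'E'
import numpy as np,cv2,pickle
from cell import bot,viewer
def snap(n,f):
    d=viewer.read_camera(n); cv2.imwrite(f'pics/{f}.png',d['color']); pickle.dump(d,open(f'pics/{f}.pkl','wb')); return d
def ray(d,u,v):
    K=np.array(d['intrinsics']);R=np.array(d['rotation']);return np.array(d['xyz']),R@np.linalg.inv(K)@np.array([u,v,1.])
def plane(d,u,v,z):
    o,r=ray(d,u,v);return o+r*(z-o[2])/r[2]
def proj(d,p):
    q=np.array(d['rotation']).T@(np.array(p)-np.array(d['xyz']));q=np.array(d['intrinsics'])@q;return q[:2]/q[2]
def tri(obs):
    A=np.zeros((3,3));b=np.zeros(3)
    for d,u,v in obs:
        o,r=ray(d,u,v);r/=np.linalg.norm(r);P=np.eye(3)-np.outer(r,r);A+=P;b+=P@o
    return np.linalg.solve(A,b)
E
python3 - <<'E'
from h import *
a=snap('scene','s0');b=snap('top','t0')
for d in(a,b):print(d['xyz'],np.round(d['rotation'],3).tolist(),np.round(d['intrinsics'],1).tolist())
cv2.imwrite('pics/st.png',cv2.resize(np.vstack([a['color'],b['color']]),(400,600)))
print(bot.state(),bot.grip_point_offset)
E
```

```text
[1131.86807031  257.87273974  967.5976467 ] [-2.534, 0.004, 2.012] [[439.4, 0.0, 261.0], [0.0, 439.4, 189.7], [0.0, 0.0, 1.0]]
[ 575.95290479   13.18418785 1239.76375012] [-3.104, -0.007, -1.579] [[412.1, 0.0, 259.6], [0.0, 412.1, 185.8], [0.0, 0.0, 1.0]]
{'t': 0.1, 'qpos': array([-1.28303391e+00,  2.76519676e-01,  1.50596682e+00,  3.69941244e-06,
        1.36070872e+00, -1.20997652e-01]), 'qd': array([ 0.00041954, -0.00212401, -0.00417767,  0.00088738, -0.00062684,
        0.00074769]), 'tau': array([ 4.44922203e-03, -4.05445182e+01, -2.37779027e+01,  7.03717419e-02,
        2.99777405e-02, -5.58210502e-05]), 'ee_pos': array([ 228.40232094, -527.15090409,  204.71395819]), 'eef_rot': array([-3.14000224e+00, -1.97024109e-04,  4.08759136e-01]), 'force': array([-0.31942259,  0.37979602, -0.45258474]), 'torque': array([-0.0569391 ,  0.00330337, -0.04660095]), 'opening': 93.90255594351403} 18.8
```

View pics/t0.png

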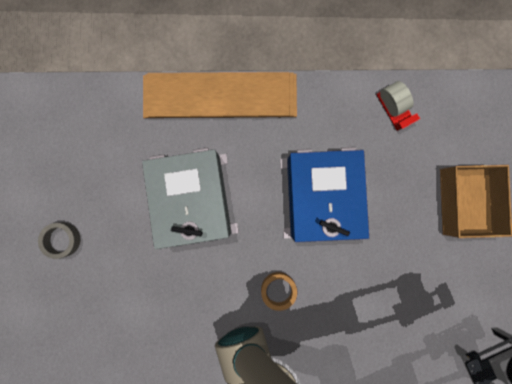

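View pics/s0.png

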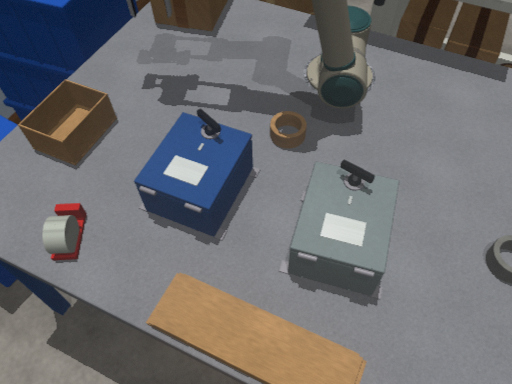

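```bash
sed -i "s/R=np.array(d\['rotation'\]);/R=cv2.Rodrigues(np.array(d['rotation'],float))[0];/; s/np.array(d\['rotation'\]).T/cv2.Rodrigues(np.array(d['rotation'],float))[0].T/" h.py
cat >> h.py <<'E'
def bar(d,roi,thr=45):
    x0,y0,x1,y1=roi;c=d['color'][y0:y1,x0:x1]
    m=((c.max(2)<thr)*255).astype(np.uint8)
    n,l,s,_=cv2.connectedComponentsWithStats(m);k=1+np.argmax(s[1:,4])
    ys,xs=np.where(l==k);(cx,cy),(w,h),a=r=cv2.minAreaRect(np.c_[xs+x0,ys+y0].astype(np.float32))
    p=cv2.boxPoints(r);e=sorted([(np.linalg.norm(p[i]-p[i-1]),i) for i in range(4)])[:2]
    ends=[(p[i]+p[i-1])/2 for _,i in e]
    return (cx,cy),ends,(w,h),s[k,4]
E
python3 - <<'E'
from h import *
t=pickle.load(open('pics/t0.pkl','rb'));s=pickle.load(open('pics/s0.pkl','rb'))
for n,rt,rs in(('blue',(305,205,360,245),(190,100,230,140)),('grey',(160,215,215,245),(330,150,385,190))):
    A=bar(t,rt);B=bar(s,rs);print(n,A,B)
    P=tri([(t,*A[0]),(s,*B[0])]);print(P,proj(t,P),proj(s,P))
    for d,X in((t,A),(s,B)):
        E=[plane(d,*e,P[2]) for e in X[1]];v=E[1]-E[0];print(E,np.linalg.norm(v),np.degrees(np.arctan2(v[1],v[0])))
im=[cv2.resize(t['color'][205:245,305:360],None,fx=7,fy=7),cv2.resize(s['color'][100:140,185:240],None,fx=7,fy=7)]
cv2.imwrite('pics/c0.png',np.hstack(im))
# box edges blue
c=t['color'].astype(int);m=((c[...,0]>90)&(c[...,2]<60)&(c[...,1]<110)).astype(np.uint8)
n,l,st,ce=cv2.connectedComponentsWithStats(m);k=1+np.argmax(st[1:,4]);print(st[k])
ys,xs=np.where(l==k);r=cv2.minAreaRect(np.c_[xs,ys].astype(np.float32));print(r)
print([plane(t,*p,140).round(1).tolist() for p in cv2.boxPoints(r)])
E
```

```text
blue ((333.70001220703125, 227.90000915527344), [array([319.30002, 223.1    ], dtype=float32), array([348.1    , 232.70001], dtype=float32)], (30.35786247253418, 7.589465618133545), np.int32(137)) ((208.74826049804688, 121.22068786621094), [array([198.66205, 112.25517], dtype=float32), array([218.83447, 130.1862 ], dtype=float32)], (26.989782333374023, 4.982728958129883), np.int32(55))
[ 818.77491045  103.86311649 1041.52284081] [266.37911151 -88.63178736] [ 63.98515529 397.2454808 ]
[array([ 999.18037317, -163.66384748, 1041.52284081]), array([1098.35724602, -202.20385914, 1041.52284081])] 106.40199531714057 -21.236065599633818
[array([1887.57887073,  174.45465887, 1041.52284081]), array([1657.80907707,  221.86804376, 1041.52284081])] 234.6107140395484 168.340570935876
grey ((186.54061889648438, 229.9314727783203), [array([171.8655 , 228.88326], dtype=float32), array([201.21574, 230.97969], dtype=float32)], (29.425031661987305, 8.193410873413086), np.int32(159)) ((346.39703369140625, 167.83822631835938), [array([342.3529 , 165.41176], dtype=float32), array([350.44116, 170.2647 ], dtype=float32)], (9.432422637939453, 3.0869743824005127), np.int32(18))
[828.48512934  60.24812209 935.51564183] [165.79265309 -18.02330319] [224.66841755 435.8184593 ]
[array([ 863.81278528, -178.53488031,  935.51564183]), array([ 910.96764572, -193.17501578,  935.51564183])] 49.37524106529366 -17.24796321937611
[array([1058.50805671,  255.65324905,  935.51564183]), array([1061.81715916,  254.82836701,  935.51564183])] 3.4103649934059903 -13.99723090440304
[ 291  150   78   92 5147]
((328.9972229003906, 195.447509765625), (88.87699127197266, 73.95027923583984), 86.98721313476562)
[[2391.2, -439.7, 140.0], [3385.5, -498.9, 140.0], [3984.3, -1366.0, 140.0], [2633.7, -1023.2, 140.0]]
```

View pics/c0.png

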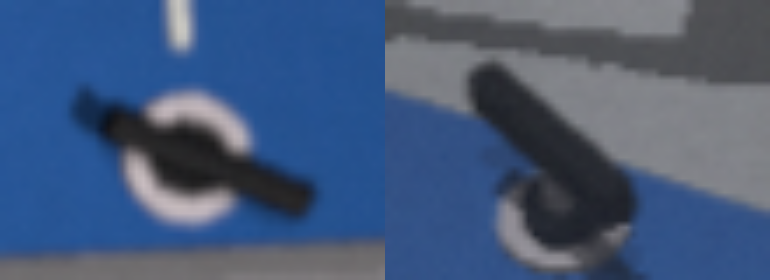

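```bash
sed -i "s/cv2.Rodrigues(np.array(d\['rotation'\],float))\[0\]/Rotation.from_euler('xyz',d['rotation']).as_matrix()/; 1i from scipy.spatial.transform import Rotation" h.py
python3 - <<'E'
from h import *
t=pickle.load(open('pics/t0.pkl','rb'));s=pickle.load(open('pics/s0.pkl','rb'))
for n,rt,rs,th in(('blue',(305,205,360,245),(190,100,230,140),60),('grey',(160,215,215,245),(330,150,385,190),50)):
    A=bar(t,rt,45);B=bar(s,rs,th);print(n,A,B)
    P=tri([(t,*A[0]),(s,*B[0])]);print(P,proj(t,P),proj(s,P))
    for d,X in((t,A),(s,B)):
        E=[plane(d,*e,P[2]) for e in X[1]];v=E[1]-E[0];print(E,np.linalg.norm(v),np.degrees(np.arctan2(v[1],v[0])))
P=[tri([(t,320.7,221.9),(s,218.6,129.3)]),tri([(t,349,233.6),(s,199.7,111.7)])]
P2=[tri([(t,320.7,221.9),(s,199.7,111.7)]),tri([(t,349,233.6),(s,218.6,129.3)])]
print(P,P2)
c=t['color'].astype(int);m=((c[...,0]>90)&(c[...,2]<60)&(c[...,1]<110)).astype(np.uint8)
n,l,st,ce=cv2.connectedComponentsWithStats(m);k=1+np.argmax(st[1:,4])
ys,xs=np.where(l==k);r=cv2.minAreaRect(np.c_[xs,ys].astype(np.float32));
print([plane(t,*p,140).round(1).tolist() for p in cv2.boxPoints(r)])
E
```

```text
blue ((333.70001220703125, 227.90000915527344), [array([319.30002, 223.1    ], dtype=float32), array([348.1    , 232.70001], dtype=float32)], (30.35786247253418, 7.589465618133545), np.int32(137)) ((206.00001525878906, 123.0), [array([195.50002, 112.5    ], dtype=float32), array([216.50002, 133.5    ], dtype=float32)], (29.698484420776367, 14.142135620117188), np.int32(250))
[ 506.66809914 -188.39700509  169.76874854] [334.65639601 227.4064519 ] [207.12831577 123.06571636]
[array([ 518.1307426 , -148.70805781,  169.76874854]), array([ 492.70210151, -223.0708589 ,  169.76874854])] 78.59034274597697 -108.87831714237727
[array([ 487.37879111, -232.77127554,  169.76874854]), array([ 527.19270768, -150.83479024,  169.76874854])] 91.09739609334704 64.08432966327364
grey ((186.54061889648438, 229.9314727783203), [array([171.8655 , 228.88326], dtype=float32), array([201.21574, 230.97969], dtype=float32)], (29.425031661987305, 8.193410873413086), np.int32(159)) ((354.02752685546875, 176.59176635742188), [array([339.02982, 168.51608], dtype=float32), array([369.02524, 184.66745], dtype=float32)], (34.06745910644531, 13.88435173034668), np.int32(174))
[503.66109371 194.09074645 163.024153  ] [187.3280266  229.64458155] [354.9868358  176.56434945]
[array([505.97426606, 234.24650845, 163.024153  ]), array([499.89416202, 158.01592653, 163.024153  ])] 76.47267018559677 -94.56022223333619
[array([497.19733995, 153.50069906, 163.024153  ]), array([511.92990822, 229.77418271, 163.024153  ])] 77.6832856892168 79.06769091735671
[array([ 520.97185845, -149.39075478,  179.38360949]), array([ 490.07020784, -220.59985895,  180.51832601])] [array([ 535.49408966, -158.37516287,  247.73296658]), array([ 475.20793056, -211.09443792,  111.99894734])]
[[704.5, -76.4, 140.0], [713.5, -274.9, 140.0], [476.2, -283.2, 140.0], [467.6, -86.3, 140.0]]
```

>>> {"api": "apply_moves", "payload": {
  "steps": [
    [[48,-25,-14],0,94],
    [[48,-25,-14],0,94],
    [[48,-25,-14],0,94],
    [[48,-25,-14],0,94],
    [[48,-25,-14],0,94]
  ],
  "newtons": 50
}}

```text
t: 0.72
ee_pos: [401.1, -313.7, 272.9]
eef_rot: [-3.133, 0.001, 0.4]
force: [0.5, -0.4, 1.0]
opening: 93.9
```

>>> {"api": "apply_moves", "payload": {
  "steps": [
    [[48,-25,0],0,94],
    [[48,-25,0],0,94],
    [[25,-13,0],0,94],
    [[0,0,0],-10,94],
    [[0,0,0],-10,94]
  ]
}}

```text
t: 1.35
ee_pos: [492.5, -200.4, 272.9]
eef_rot: [-3.133, -0.003, 0.767]
force: [-0.3, -0.4, -0.3]
opening: 94.0
```

>>> {"api": "apply_moves", "payload": {
  "steps": [
    [[0,0,0],-10,94],
    [[0,0,0],-10,94],
    [[0,0,0],0,94]
  ]
}}

```text
t: 1.72
ee_pos: [491.9, -199.4, 271.3]
eef_rot: [-3.131, -0.006, 1.127]
force: [-0.2, -0.1, -1.0]
opening: 94.4
```

Run:
```python
from h import *
w=snap('wrist','w1');print(w['xyz'],w['rotation'],bot.state()['ee_pos'],bot.state()['eef_rot'])
for p in([505.5,-185,180],[521,-149,180],[490,-221,180]):print(proj(w,p))
```

```text
[ 524.27526879 -134.9122124   449.75311769] [ 2.89264033  0.01014196 -0.44238981] [ 491.91509882 -199.41868187  271.36177783] [-3.1314239  -0.00606544  1.12669444]
[263.10531526 179.16122343]
[261.91724849 139.42230117]
[264.21279322 216.20457991]
```

View pics/w1.png

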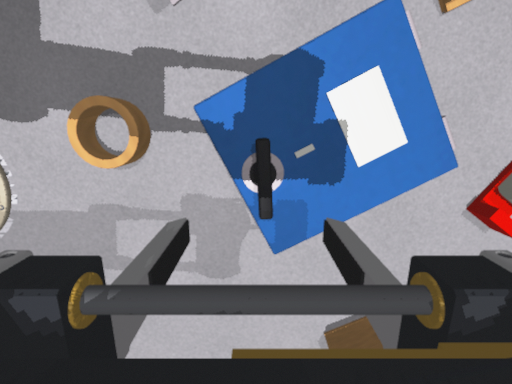

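Run:
```python
from h import *
w=pickle.load(open('pics/w1.pkl','rb'));t=pickle.load(open('pics/t0.pkl','rb'));s=pickle.load(open('pics/s0.pkl','rb'))
B=bar(w,(235,125,300,225),38);print(B)
for e in ([w,263,138.5],[w,265.5,219]):print(plane(*e,182))
print(tri([(w,264.3,178.6),(t,334.8,227.7),(s,209.2,120.5)]))
h=plane(w,263.5,172,150);m=[plane(w,297,156,142),plane(w,314,147,142)]
print(h,m);v=m[1]-m[0];print(np.degrees(np.arctan2(v[1],v[0])))
a,b=plane(w,194,106,142),plane(w,275,253,142);v=a-b;print(a,b,np.degrees(np.arctan2(v[1],v[0]))-90)
```

```text
((263.0, 168.5), [array([263., 139.], dtype=float32), array([263., 198.], dtype=float32)], (59.0, 24.0), np.int32(930))
[ 522.33235236 -148.55196021  182.        ]
[ 490.17540491 -223.68891217  182.        ]
[ 506.13896752 -184.65950234  180.26404444]
[ 507.21774581 -183.43550483  150.        ] [array([ 548.33109344, -184.30102152,  142.        ]), array([ 569.30250375, -183.19231923,  142.        ])]
3.0262570821183883
[469.44936655 -87.75601697 142.        ] [ 477.10234505 -281.91667207  142.        ] 2.2571849289187185
```

>>> {"api": "apply_moves", "payload": {
  "steps": [
    [[19,7,0],-2.2,94],
    [[0,0,25],0,60],
    [[0,0,25],0,60],
    [[0,0,0],0,60]
  ]
}}

```text
t: 2.28
ee_pos: [509.9, -181.7, 220.5]
eef_rot: [-3.134, -0.009, 1.164]
force: [0.4, -0.4, 0.1]
opening: 67.1
```

>>> {"api": "apply_moves", "payload": {
  "steps": [
    [[-4.6,-1.9,20],0,50],
    [[0,0,20],0,50],
    [[0,0,15],0,50],
    [[0,0,2],0,50]
  ]
}}

```text
t: 2.78
ee_pos: [510.8, -184.1, 165.9]
eef_rot: [-3.141, -0.01, 1.165]
force: [0.4, 0.7, 0.1]
opening: 50.0
```

Run:
```python
from h import *
w=snap('wrist','w2');s=bot.state();print(s['ee_pos'],s['eef_rot'],s['force'])
print(proj(w,[506.2,-185,180]),proj(w,s['ee_pos']))
```

```text
[ 511.09046166 -184.25481508  166.27421584] [ 3.14079688 -0.00962525  1.16513964] [-0.46305454  0.8142305  -0.05422134]
[250.31172636 243.10447552] [256.72619517 231.39558462]
```

View pics/w2.png

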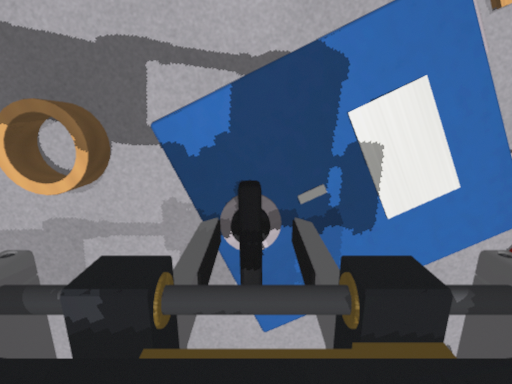

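>>> {"api": "apply_moves", "payload": {
  "steps": [
    [[-2.7,-4.2,2],0,50],
    [[0,0,2],0,50]
  ]
}}

```text
t: 3.08
ee_pos: [506.9, -185.5, 163.6]
eef_rot: [3.138, -0.009, 1.165]
force: [-0.1, -0.3, -0.6]
opening: 50.2
```

Close gently, check the side force, then full grip.

>>> {"api": "apply_moves", "payload": {
  "steps": [
    [[0,-0.6,1.5],0,10],
    [[0,0,0],0,10],
    [[0,0,0],0,10],
    [[0,0,0],0,10],
    [[0,0,0],0,10]
  ],
  "newtons": 15
}}

```text
t: 3.7
ee_pos: [506.3, -185.4, 162.7]
eef_rot: [3.137, -0.009, 1.165]
force: [-0.1, 0.2, -0.1]
opening: 14.2
```

>>> {"api": "apply_moves", "payload": {
  "steps": [
    [[0,0,0],0,10],
    [[0,0,0.4],5,10],
    [[0,0,0.7],9,10],
    [[0,0,0],0,10]
  ],
  "newtons": 55
}}

```text
t: 4.2
ee_pos: [505.7, -185.3, 161.5]
eef_rot: [3.141, -0.009, 0.917]
force: [-0.3, 0.4, 0.3]
opening: 13.6
```

```bash
python3 -c "
from h import *
s=bot.state();print(s['ee_pos'],s['eef_rot'],s['force'],s['torque'],s['opening'],s['qpos'])"
```

```text
[ 505.7324564  -185.30372151  161.54748552] [ 3.1410686  -0.00886017  0.91715454] [-0.25985566  0.36369037  0.25621411] [-0.01893868  0.05359076 -0.00449615] 13.643660335517039 [-0.48674846  0.24862458  1.65659925  0.00916365  1.23439322  0.16387931]
```

>>> {"api": "apply_moves", "payload": {
  "steps": [
    [[0,0,0.7],9,10],
    [[0,0,0.7],9,10],
    [[0,0,0.7],9,10],
    [[0,0,0],0,10]
  ]
}}

```text
t: 4.7
ee_pos: [504.9, -185.1, 159.4]
eef_rot: [-3.138, -0.007, 0.446]
force: [-0.7, 0.9, -1.1]
opening: 13.7
```

```bash
python3 -c "
from h import *
s=bot.state();print(s['ee_pos'],s['eef_rot'],s['force'],s['torque'],s['opening'],s['qpos'])
snap('wrist','w3')"
```

```text
[ 504.91411864 -185.11323675  159.35109886] [-3.13810231 -0.0066589   0.44578445] [-0.71407558  0.92522104 -1.11574191] [-0.23831282 -0.23093416 -0.02427987] 13.698817457480915 [-0.48625498  0.24961415  1.66101064  0.00788068  1.22980982  0.63611413]
```

View pics/w3.png

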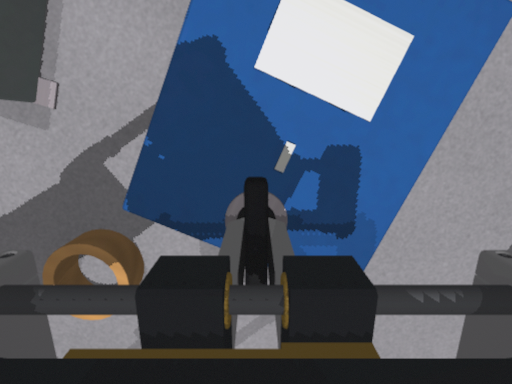

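>>> {"api": "apply_moves", "payload": {
  "steps": [
    [[0,0,0.7],9,10],
    [[0,0,0.7],9,10],
    [[0,0,0.2],3,10],
    [[0,0,0],0,10]
  ]
}}

```text
t: 5.25
ee_pos: [504.4, -184.8, 157.7]
eef_rot: [-3.136, -0.004, 0.085]
force: [-1.2, -0.1, -1.5]
opening: 13.7
```

```bash
python3 -c "
from h import *
s=bot.state();print(s['ee_pos'],s['eef_rot'],s['force'],s['torque'],s['tau'][5],s['opening'])"
```

```text
[ 504.38488431 -184.83982004  157.69853234] [-3.13602351 -0.00422838  0.08479563] [-1.20262862 -0.08721377 -1.51834926] [-0.23429071 -0.19562435  0.20216317] 0.28905579820275307 13.686702104139632
```

Remaining about 2.5°; press against the stop in small steps, holding the target.

>>> {"api": "apply_moves", "payload": {
  "steps": [
    [[0,0,0.2],3,10],
    [[0,0,0],3,10]
  ]
}}

```text
t: 5.5
ee_pos: [504.3, -184.8, 157.4]
eef_rot: [-3.136, -0.003, -0.015]
force: [-0.4, 0.6, -0.7]
opening: 14.0
```

```bash
python3 -c "
from h import *
s=bot.state();print(s['ee_pos'],s['eef_rot'],s['force'],s['torque'],s['tau'][5],s['opening'])"
```

```text
[ 504.25216117 -184.77778519  157.42508213] [-3.13570204 -0.00337422 -0.01467814] [-0.42411057  0.58921181 -0.69227903] [-0.04664523 -0.09584338  0.8721951 ] 0.503753274679184 13.974217479161466
```

>>> {"api": "apply_moves", "payload": {
  "steps": [
    [[0,0,0],3,10],
    [[0,0,0],3,10]
  ]
}}

```text
t: 5.75
ee_pos: [504.2, -184.8, 157.5]
eef_rot: [-3.136, -0.002, -0.11]
force: [-0.4, 0.9, -0.5]
opening: 14.7
```

```bash
python3 -c "
from h import *
s=bot.state();print(s['ee_pos'],s['eef_rot'],s['force'],s['torque'],s['tau'][5],s['opening'])"
```

```text
[ 504.24636536 -184.77239086  157.45725731] [-3.13619426e+00 -2.38607577e-03 -1.09586541e-01] [-0.36362187  0.93434064 -0.47724626] [ 0.06760918 -0.12360051  1.55644437] 1.2599578499794006 14.655781534814853
```

>>> {"api": "apply_moves", "payload": {
  "steps": [
    [[0,0,0],0,50],
    [[0,0,0],0,50],
    [[0,0,0],0,50],
    [[0,0,-20],0,50],
    [[0,0,-25],0,50]
  ]
}}

```text
t: 6.38
ee_pos: [503.2, -184.5, 201.5]
eef_rot: [-3.134, 0.001, -0.105]
force: [-0.2, 0.2, 0.7]
opening: 50.0
```

>>> {"api": "apply_moves", "payload": {
  "steps": [
    [[-20,0,-40],0,60],
    [[-50,0,-20],0,60],
    [[-50,0,0],0,60],
    [[-50,0,0],0,60],
    [[0,0,0],0,60]
  ]
}}

```text
t: 7.0
ee_pos: [331.6, -167.9, 265.2]
eef_rot: [-3.137, -0.004, -0.102]
force: [-0.3, 0.5, 0.1]
opening: 60.1
```

Run:
```python
from h import *
s=bot.state();print(s['ee_pos'],s['force'],s['torque'])
w=snap('wrist','w4');t=snap('top','t4');a=snap('scene','s4')
f=lambda d,x0,y0,x1,y1:cv2.resize(d['color'][y0:y1,x0:x1],(380,280),interpolation=cv2.INTER_CUBIC)
cv2.imwrite('pics/c4.png',np.vstack([np.hstack([f(w,0,0,512,384),f(a,0,0,512,384)]),np.hstack([f(t,280,145,375,215+0+30),f(t,140,145,235,245)])]))
for q in ([506,-185,178],):print(proj(w,q))
```

```text
[ 331.56377436 -167.92885038  265.21091779] [-0.26891961  0.46493763  0.13660336] [ 0.00966635 -0.00449294  0.0526437 ]
[255.72281817  -1.94111936]
```

View pics/c4.png

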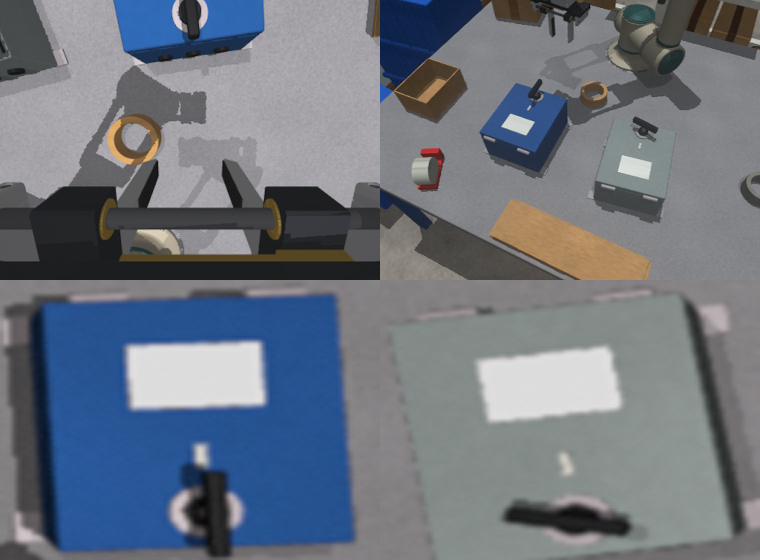

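Run:
```python
from h import *
t=pickle.load(open('pics/t4.pkl','rb'));B=bar(t,(318,210,350,243),40);print(B)
E=[plane(t,*e,175) for e in B[1]];v=E[1]-E[0];print(E,np.degrees(np.arctan2(v[1],v[0])))
cv2.imwrite('pics/c5.png',cv2.resize(t['color'][195:245,305:360],None,fx=11,fy=11,interpolation=cv2.INTER_CUBIC))
```

```text
((330.173828125, 228.12924194335938), [array([329.39383, 214.08925], dtype=float32), array([330.95383, 242.16924], dtype=float32)], (28.123300552368164, 6.212642192840576), np.int32(87))
[array([ 541.39580767, -174.31493293,  175.        ]), array([ 469.18818447, -177.30230356,  175.        ])] -177.63091257683857
```

View pics/c5.png

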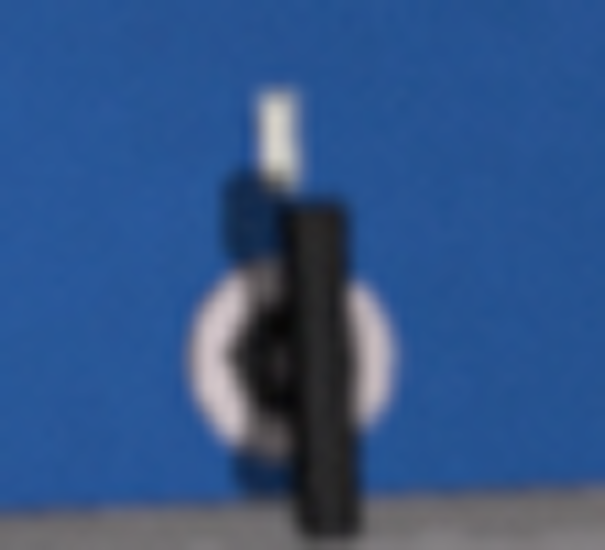

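```bash
python3 -c "
from h import *
bot.close_job();print(bot.state()['t'])"
```

```text
the job is handed in; nothing more can be done
the job is handed in; nothing more can be done
```

I gripped the blue T-handle and turned it clockwise about 64° until it hit its hard stop. I then opened the fingers, lifted clear, backed the arm off and handed the job in at about 7 s.

- **At the stop:** the wrist torque rose to about 1.5 N m, against 0.3–0.4 N m to turn the handle. The pads began to slip round the bar over the last few degrees.
- **Final position:** after release, the top camera put the bar at 2.4° in the world frame. The box's edge-to-hinge direction, measured before the turn, is 2.3–2.4°. The white mark alone gave 3.0°, which is about the limit of the pixel accuracy.
- **Left as it was:** the robot was touching nothing when I handed in. The grey handle was never approached and looks unchanged, though I judged that by eye and did not re-measure it.

No check failed. The exact draw-down of the blue door was not measured separately; I took it from the handle being at its stop.

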